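# Close a cam-locked chip test fixture

## Robot

A 7-joint arm with a two-finger parallel gripper is mounted at the origin on a cart in front of the work surface, level with it; the furniture and walls round the work are solid. World frame = base frame: x ahead of the robot, y to its left, z up, the work surface at z = 0. Lengths are in m, angles in rad, forces in N, time in s.
With the tool pointing down it reaches from about 0.425 to 1.025 m from the base axis. Payload 3.6 kg.
Tool frame: the origin (TCP) lies on the centre line of the jaws, within the pads' length; the fingertips stand bot.tip_reach ahead of it and the grasp point (between the pads) lies 8 mm behind it (bot.tip_reach is the distance from the TCP to the fingertips, in m); z points along the fingers, y is the line along which they close (so a half turn about z gives the same grasp; the last joint's range is limited). The gripper opens to 85 mm and grips with 20 to 120 N. Pads are 22 mm wide; open, the fingers measure 114 mm over their backs; the gripper's body (76 mm by 85 mm) begins 54 mm behind the grasp point. The pads swing forward as they close: fully open they stand 13 mm farther back than shut.
Start: joints at [1.238, 0.591, 0.048, 1.609, -0.033, 0.943, -0.034], TCP at [0.172, -0.704, 0.207] pointing down, gripper open.
Joint ranges: [-2.69, 2.69], [-0.47, 2.24], [-1.27, 1.36], [0.19, 2.51], [-1.53, 4.68], [0.08, 2.07], [-3.09, 3.09]. Speed limits (rad/s): [2.57, 2.57, 3.14, 3.14, 3.14, 3.14, 3.14].

## Interface

Orientations are given as a 3x3 rotation matrix whose columns are the frame's x, y, z axes.
In Python, from workcell import bot, eyes, outline_of gives the robot as it stands. Calls block until the motion is done:
- bot.movep(position, orientation): joint-space move of the TCP to a pose.
- bot.movel(position, rot=None, rate=0.15, stop_force=None): straight line of the TCP; rot=None keeps the orientation; rate is the mean speed in m/s. With stop_force (N) it stops when the force on the tool has changed by that much, and returns True; else False.
- bot.goto_joints(angles): joint-space move.
- bot.move_gripper(opening): opening from 0.0 (shut) to 1.0 (fully open); the grip force is fixed at half the most; returns when the fingers have stopped.
- bot.wait(seconds).
- bot.solve_ik(position, orientation): joint angles nearest the present ones, or None.
- bot.get_obs(): the state.
- eyes.snapshot(name): name is "side" or "top"; returns a dict with "frame" (384x512x3 uint8, red, green, blue), "fx", "fy", "cx", "cy" (pixels), "D" ([k1, k2, p1, p2, k3] as OpenCV has them; the pictures are not rectified), "R" (3x3) and "t" (3): a world point X has camera coordinates R X + t. Camera axes: x right, y down, z forward; pixel columns grow to the right and rows downward; lengths in m; the calibration is good to about 2 mm. A picture is of the moment at which its call begins. There is no depth.
A pose or a line that the arm cannot do raises bot.PlanningError and nothing moves.
- bot.finish_job(): hands the job in; it is judged then, once.
Trained networks look in a picture, given as the dict that the camera call returned (one of the last four; its "shot" number tells which), for a name from the list of things; names that differ only in an ending like _2 or _b are one class to them, and where a whole thing is asked for, a point or a joint stands for the part that bears it (a point fixed in the world has none). Each returns a list of dicts, best first, with "p" (0 to 1); they miss things now and then, are a little off and sometimes report something else, mostly with a low value. They report only what shows in the picture. A call takes as long as a camera call.
- outline_of(picture, name): "mask" (384x512 bool, what is visible of it) and "at" ([column, row] in pixels, amid what is visible of it).
The state is a dict: "time": time; "joint_pos": joint angles; "qvel": joint speeds; "effort": joint torques, N m; "ee_pos": TCP position; "tool_rot": TCP orientation; "wrist_force": force on the tool from outside, world axes, zero at the start; "wrist_torque": the same for the moment, N m; "opening": opening from 0.0 (shut) to 1.0 (fully open); "grasp_force": force on a finger pad.
Only numpy, scipy, OpenCV 4.12 (cv2) and the standard library are available. Lean on these libraries where they do the work, as an engineer would, in place of code of your own. Each camera call takes 0.05 s, during which the arm holds its last target. There are 200 camera calls.

## Task

Close the chip test fixture using pushes only, without gripping or picking up anything: first swing the red cam lever right back towards you so that the cam's low side faces the slide, then push the slide forward by its upright rear plate until the chip carrier presses on the spring contacts, and finally swing the lever forward again as far as it goes, so that the cam locks the slide there. The carrier stays seated in its nest, and the loose things standing about stay where they are.

Things in the scene. Friction and masses are not known exactly. Their poses are not given: they have to be found in the camera images.
- fixture: Fixed test fixture: aluminium base plate, top at z 12 mm, with two rails. Origin on the bench under the slide's centre line, half-way along the plate; x = direction in which the slide is pushed forward (roughly away from the robot), y left, z up. Plate: x -108 to 108, y -88 to 56 mm. Grey contact head at the far end: x 60 to 105, y +-38, up to z 55 mm.
- device_slide (a joint): Travel of the grey slide (m): 0 = fully back (as found), 0.066 = carrier meets the spring contacts, 0.0705 = hard stop. About 2.5 N friction; the contacts add 3 N when met, 9 N at 0.070, and push it back to about 0.066 when let go. A roller under an arm on its right (-y) side runs into the cam after 25 to 35 mm unless the cam's low side faces it; then all its travel is free.
- push_plate (a point): Centre of the rear (-x) face of the slide's upright push plate, which has a black rubber pad: 48 mm wide along fixture y, z 22 to 64 mm, 8 mm thick. This point is at z 49 mm and travels with the slide. The face looks towards fixture -x; nothing stands behind it.
- cam_lever (a joint): Angle of cam and lever (rad): 0 = lever forward on its stop, locked; grows clockwise seen from above, as the lever swings by the right (-y) side back towards the robot. 2.36 = cam's low point faces the slide, 2.45 = rear stop; below about 1.6 it blocks the roller. 0.25 N m friction, stays put. With the slide forward, swinging back from about 0.9 to 0 drives the slide to 0.0695.
- lever_knob (a point): Centre of the upright red knob at the lever's end: a post 16 mm across, z 34 to 74 mm, centre z 58 mm, 78 mm from the pivot; can be pushed from any side. The flat lever under it is at z 27 to 34 mm. In the fixture's frame the direction from pivot to knob is at angle -0.50 - (joint cam_lever) from +x, counter-clockwise positive: forward-right at 0, right (-y) at 1.07, back-right at 2.45.
- cam_pivot (a point): Top of the cam's fixed vertical axis, at x -8, y -60, z 35 mm in the fixture's frame. The steel cam disc below the lever (40 mm across, z 14 to 23 mm) is set 8 mm off this axis: 28 mm to its high side, marked with a white dot, 12 mm to its low side.
- carrier: Brass-coloured chip carrier 40 x 36 x 10 mm with a white ceramic chip plate, lying loose in the open-fronted nest on the slide, top at z 42 mm. Origin: centre of its underside, z 32 mm. Its x axis points along the fixture's x. It rides along and must not be lifted or tipped.
- contact_pins: Row of five brass spring pins in the contact head, facing the carrier. Origin at the face of the head, z 37 mm; the pins stand 5.5 mm out of it and give way by up to 5.5 mm.
- adapter_n_1: Bystander: white metal coaxial adapter with a stepped top, standing on end, 20 mm across, 34 high. Origin: centre of its underside. Must not be moved.
- load_n_1: Bystander: white metal coaxial load with a red end, standing, 21 mm across, 32 high. Origin: centre of its underside. Must not be moved.
- adapter_n_2: Bystander: gold coaxial adapter standing on end, 20 mm across, 34 high. Origin: centre of its underside. Must not be moved.
- torque_wrench: Bystander: small torque wrench with a red sleeve, lying, 146 mm long, 21 high. Origin: centre of its underside. Must not be moved.
- tweezers_fine: Bystander: fine tweezers lying on their side, 125 mm long, 7 high. Origin: centre of its underside. Must not be moved.
- specimen_jar: Bystander: white screw-top jar, 47 mm across, 50 high. Origin: centre of its underside. Must not be moved.

How it is judged:
On the way, in this order (a step that is already met when the one before it is completed fails the run):
1. with the slide still back (less than 20 mm forward), the cam is turned to its low point (lever at 2.0 rad or more) (value of joint cam_lever above 2 rad and value of joint device_slide below 0.02 m), for 0.1 s.
2. with the cam still low, the slide is pushed forward until the carrier presses on the spring contacts (value of joint cam_lever above 1.8 rad and value of joint device_slide above 0.0655 m and contact force between carrier and contact_pins above 1.5 N), for 0.1 s.
At the end, for the whole second after the job is handed in: The lever is forward again within 0.3 rad of its stop, the slide is held at 68 mm or more by the cam, the carrier sits level in its nest and presses on the spring contacts with more than 4 N, all at rest (value of joint cam_lever below 0.3 rad and value of joint device_slide above 0.068 m and contact force between carrier and contact_pins above 4 N and velocity of joint device_slide between -0.005 and 0.005 m/s and z of carrier in the frame of fixture below 0.036 m and angle between carrier's own z axis and vertical below 0.1 rad); the robot touches nothing.
It fails at once if the carrier is lifted more than 6 mm off its seat or tipped more than 0.25 rad (z of carrier in the frame of fixture above 0.038 m or angle between carrier's own z axis and vertical above 0.25 rad).
It fails at once if a bystander is moved by more than 20 mm (distance of any of adapter_n_1, load_n_1, adapter_n_2, torque_wrench, tweezers_fine, specimen_jar from where it was at the start of the episode above 0.02 m).
It fails at once if something is gripped, struck or forced: the fingers bear on things with more than 40 N in all (both sides of a grip count) (contact force between the fingers and anything else above 40 N).
It also fails if it takes over 72 s, if anything falls off the work surface, if the arm or the gripper's body presses on something with over 40 N, if the wrist force passes 120 N, or if a joint passes its speed limit or range.

## Working session

There is one attempt and no reset: what is moved stays moved. The work goes in short steps, each a Python script; the robot and the scene stay as the last script left them, time stands still between calls to the robot, and variables do not carry over. Pictures are saved under pics/ and viewed, at most 10 in all, crops included, and the job is handed in when it is done.

```bash
mkdir -p pics
cat > h.py <<'E'
import numpy as np, cv2
from workcell import bot, eyes, outline_of
def K(s): return np.array([[s['fx'],0,s['cx']],[0,s['fy'],s['cy']],[0,0,1.]])
def ray(s,px):
    u=cv2.undistortPoints(np.array([[px]],float),K(s),np.array(s['D'],float))[0,0]
    R=np.array(s['R']);return -R.T@np.array(s['t']), R.T@np.array([u[0],u[1],1.])
def atz(s,px,z):
    o,d=ray(s,px); return o+d*(z-o[2])/d[2]
def tri(s1,p1,s2,p2):
    o1,d1=ray(s1,p1);o2,d2=ray(s2,p2)
    k=np.linalg.lstsq(np.c_[d1,-d2],o2-o1,rcond=None)[0]
    a=o1+k[0]*d1;b=o2+k[1]*d2
    return (a+b)/2,np.linalg.norm(a-b)
def proj(s,X):
    return cv2.projectPoints(np.atleast_2d(np.array(X,float)),cv2.Rodrigues(np.array(s['R'],float))[0],np.array(s['t'],float),K(s),np.array(s['D'],float))[0][:,0]
E
python3 - <<'E'
from h import *
S={n:eyes.snapshot(n) for n in('top','side')}
for n,s in S.items(): cv2.imwrite(f'pics/{n}0.png',cv2.resize(s['frame'][:,:,::-1],(768,576)))
for n,s in S.items():
    print(n,np.round(-np.array(s['R']).T@s['t'],3))
    for k in ['fixture','lever_knob','push_plate','carrier','contact_pins','cam_pivot','specimen_jar','torque_wrench','tweezers_fine','adapter_n_1','load_n_1']:
        for o in outline_of(s,k)[:2]: print(k,round(o['p'],2),np.round(o['at']),o['mask'].sum(),np.round(atz(s,o['at'],.03),3))
print(bot.tip_reach,bot.get_obs()['time'])
E
```

```text
top [0.395 0.022 1.33 ]
fixture 0.68 [247. 168.] 4065 [0.608 0.027 0.03 ]
push_plate 0.64 [239. 196.] 539 [0.532 0.048 0.03 ]
carrier 0.61 [238. 182.] 205 [0.568 0.052 0.03 ]
contact_pins 0.26 [207. 197.] 47 [0.528 0.133 0.03 ]
contact_pins 0.21 [260. 170.] 318 [ 0.603 -0.007  0.03 ]
cam_pivot 0.73 [247. 170.] 4056 [0.602 0.028 0.03 ]
specimen_jar 0.7 [367. 132.] 245 [ 0.71  -0.297  0.03 ]
torque_wrench 0.55 [152. 183.] 338 [0.564 0.28  0.03 ]
tweezers_fine 0.32 [238. 190.] 530 [0.547 0.05  0.03 ]
adapter_n_1 0.57 [204. 168.] 25 [0.606 0.144 0.03 ]
adapter_n_1 0.5 [206. 200.] 49 [0.521 0.135 0.03 ]
load_n_1 0.54 [209. 151.] 36 [0.653 0.131 0.03 ]
side [0.388 0.722 0.706]
fixture 0.75 [242. 208.] 2822 [0.6   0.069 0.03 ]
lever_knob 0.58 [244. 192.] 180 [0.61  0.004 0.03 ]
push_plate 0.61 [264. 208.] 404 [0.538 0.059 0.03 ]
push_plate 0.37 [243. 187.] 250 [ 0.619 -0.016  0.03 ]
cam_pivot 0.89 [242. 208.] 2795 [0.598 0.07  0.03 ]
specimen_jar 0.62 [238. 132.] 198 [ 0.712 -0.301  0.03 ]
specimen_jar 0.59 [265. 211.] 488 [0.536 0.068 0.03 ]
torque_wrench 0.73 [228. 231.] 61 [0.612 0.16  0.03 ]
torque_wrench 0.65 [230. 280.] 421 [0.565 0.301 0.03 ]
adapter_n_1 0.52 [258. 235.] 50 [0.534 0.156 0.03 ]
adapter_n_1 0.5 [228. 230.] 59 [0.614 0.155 0.03 ]
0.011 1.2
```

View pics/top0.png

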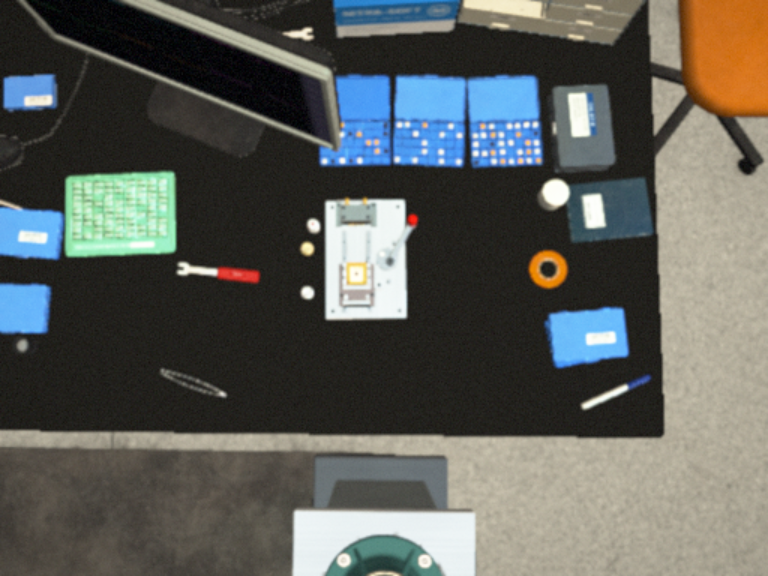

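View pics/side0.png

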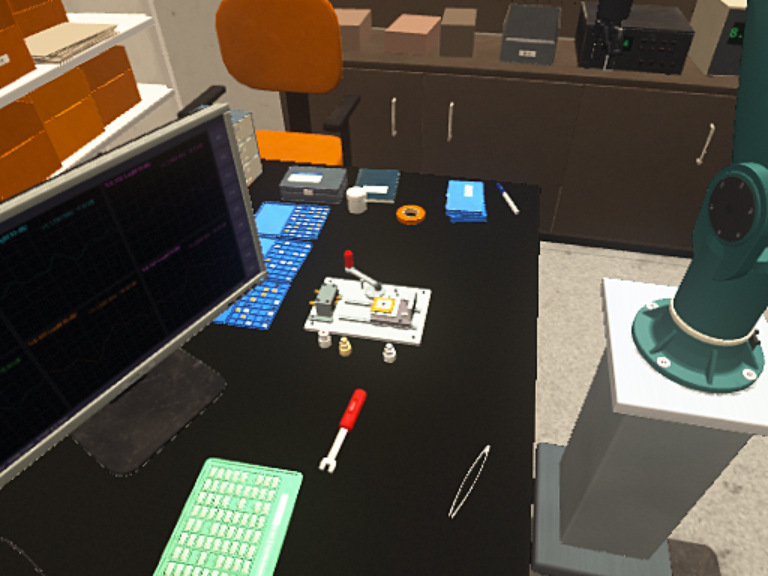

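The top view shows the plate at columns 326–406 and rows 200–319 of the 1.5x picture. The knob is at (413,219), the push plate at about (357,297), and the three small bystanders are on the left at columns 307–313. The side view shows the same layout, with the knob at (348,258). Next I'll fit the fixture pose by silhouette and find the knob by colour.

```bash
cat > fit.py <<'E'
from h import *
from scipy.optimize import minimize
def box(x0,x1,y0,y1,z0,z1): return np.array([[x,y,z] for x in(x0,x1) for y in(y0,y1) for z in(z0,z1)])
B=[box(-.108,.108,-.088,.056,0,.012),box(.06,.105,-.038,.038,.012,.055)]
def W(p,P):
    c,s=np.cos(p[2]),np.sin(p[2]);P=np.atleast_2d(P);return np.c_[p[0]+c*P[:,0]-s*P[:,1],p[1]+s*P[:,0]+c*P[:,1],P[:,2]]
def red(s):
    f=s['frame'].astype(int);m=((f[:,:,0]>120)&(f[:,:,1]<70)&(f[:,:,2]<70)).astype(np.uint8)
    n,l,st,c=cv2.connectedComponentsWithStats(m)
    return [(c[i],st[i,4],l==i) for i in range(1,n) if st[i,4]>8]
if __name__=='__main__':
    S={n:eyes.snapshot(n) for n in('top','side')};M={}
    for n,s in S.items():
        o=outline_of(s,'fixture')[0]['mask'].astype(np.uint8)
        g=(s['frame'].max(2)>70).astype(np.uint8)
        m=cv2.morphologyEx(g&cv2.dilate(o,np.ones((7,7))),cv2.MORPH_CLOSE,np.ones((9,9)))
        m=cv2.morphologyEx(m,cv2.MORPH_OPEN,np.ones((9,9)))
        M[n]=m
    U=8
    def model(s,p):
        im=np.zeros((384*4,512*4),np.uint8)
        for b in B:
            h=cv2.convexHull(((proj(s,W(p,b))+.5)*4).astype(np.float32)).round().astype(np.int32);cv2.fillConvexPoly(im,h,1)
        return im
    M4={n:cv2.resize(m,(2048,1536),interpolation=cv2.INTER_LINEAR if 0 else cv2.INTER_NEAREST) for n,m in M.items()}
    def cost(p,ns=('top','side')):
        return sum((model(S[n],p)^M4[n]).sum()/M4[n].sum() for n in ns)
    for ns in (('top','side'),('top',),('side',)):
        r=minimize(cost,[.605,.025,0.],args=(ns,),method='Nelder-Mead',options=dict(initial_simplex=[[.605,.025,0],[.625,.025,0],[.605,.045,0],[.605,.025,.1]],xatol=1e-4,fatol=1e-5))
        print(ns,r.x.round(4),r.fun)
        if len(ns)==2:p=r.x
    R={n:red(s) for n,s in S.items()}
    for n in R:
        for c,a,_ in R[n]: print(n,c.round(1),a,atz(S[n],c,.058).round(3))
    kn={n:min(R[n],key=lambda r:np.linalg.norm(atz(S[n],r[0],.058)[:2]-[.67,-.05]))[0] for n in R}
    X,e=tri(S['top'],kn['top'],S['side'],kn['side']);print('knob',X.round(4),e)
    for th in np.arange(-.1,.3,.1):
        a=-.5-th;print(th,W(p,[-.008+.078*np.cos(a),-.06+.078*np.sin(a),.058]).round(4))
    out=[]
    for n,s in S.items():
        q=proj(s,W(p,np.r_[B[0],B[1],[[-.008,-.06,.035],[-.008+.078*np.cos(-.5),-.06+.078*np.sin(-.5),.074]]]))
        c=q.mean(0).astype(int);im=s['frame'][c[1]-70:c[1]+70,c[0]-70:c[0]+70,::-1]
        im=cv2.resize(im,None,fx=4,fy=4)[:, :].copy()
        for u in q: cv2.circle(im,tuple(((u-c+70+.5)*4).round().astype(int).tolist()),2,(0,255,0),-1)
        out.append(im[:,80:480])
    cv2.imwrite('pics/fit.png',np.hstack(out))
E
python3 fit.py
```

```text
('top', 'side') [0.5964 0.0531 0.045 ] 0.17000264688865863
('top',) [0.5972 0.0527 0.0359] 0.07283282575592778
('side',) [0.5962 0.0517 0.0404] 0.09471231766612642
top [274.7 146. ] 41 [ 0.663 -0.045  0.058]
top [159.1 182.9] 197 [0.561 0.257 0.058]
side [12.3  2.7] 100 [ 3.045 -1.815  0.058]
side [17.1 25.1] 1105 [ 2.511 -1.269  0.058]
side [187.7  26.3] 4023 [ 1.32  -1.351  0.058]
side [ 1.9 13.7] 19 [ 2.872 -1.517  0.058]
side [38.1 79.8] 3321 [ 1.732 -0.522  0.058]
side [50.6 60.5] 20 [ 1.831 -0.739  0.058]
side [56.7 94.8] 18 [ 1.538 -0.401  0.058]
side [201.5 108. ] 10 [ 0.883 -0.397  0.058]
side [272.4 147.2] 30 [ 0.566 -0.193  0.058]
side [231.9 172.2] 57 [ 0.659 -0.043  0.058]
side [235.2 272.7] 232 [0.553 0.298 0.058]
knob [ 0.6614 -0.0453  0.056 ] 0.0031327871529607
-0.1 [[ 0.6642 -0.0344  0.058 ]]
0.0 [[ 0.6612 -0.0415  0.058 ]]
0.1 [[ 0.6574 -0.0483  0.058 ]]
0.20000000000000004 [[ 0.653  -0.0548  0.058 ]]
```

View pics/fit.png

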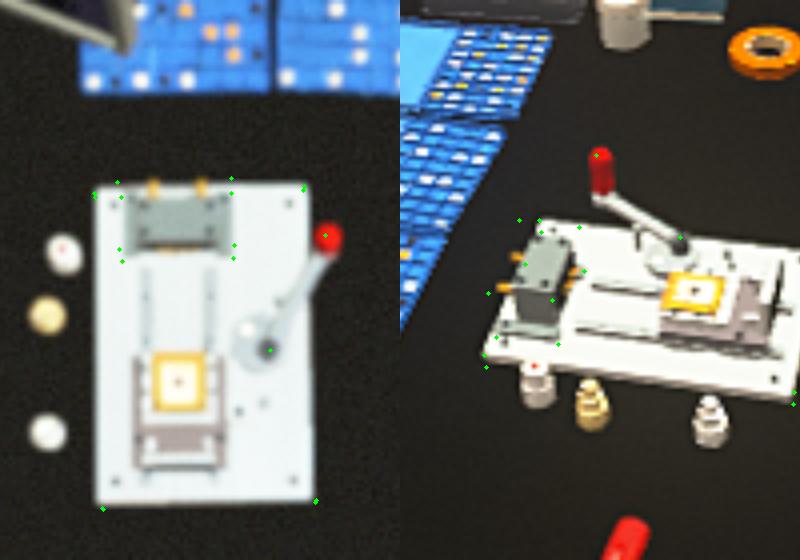

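The fixture model sits about 6 mm too near: the head box pulls the fit, since the overlay's far corners are at row 193 and the plate's edge is at row 183. I'll refit with the plate only.

```bash
sed -i 's/        for b in B:/        for b in B[:1]:/; s#pics/fit.png#pics/fit2.png#; s/out=\[\]/out=[];p=p/' fit.py; sed -i 's/S\[n\],r\[0\]/S[n],r[0]/' fit.py; python3 fit.py | grep -v "^side"
```

```text
('top', 'side') [0.5979 0.0523 0.0354] 0.16924914348159964
('top',) [0.5974 0.0549 0.0282] 0.08312037842540235
('side',) [0.5978 0.052  0.0358] 0.08548570500324887
top [274.7 146. ] 41 [ 0.663 -0.045  0.058]
top [159.2 182.9] 195 [0.561 0.257 0.058]
knob [ 0.6614 -0.0453  0.056 ] 0.0031327871529607
-0.1 [[ 0.6649 -0.0358  0.058 ]]
0.0 [[ 0.6617 -0.0429  0.058 ]]
0.1 [[ 0.6579 -0.0497  0.058 ]]
0.20000000000000004 [[ 0.6534 -0.0561  0.058 ]]
```

View pics/fit2.png

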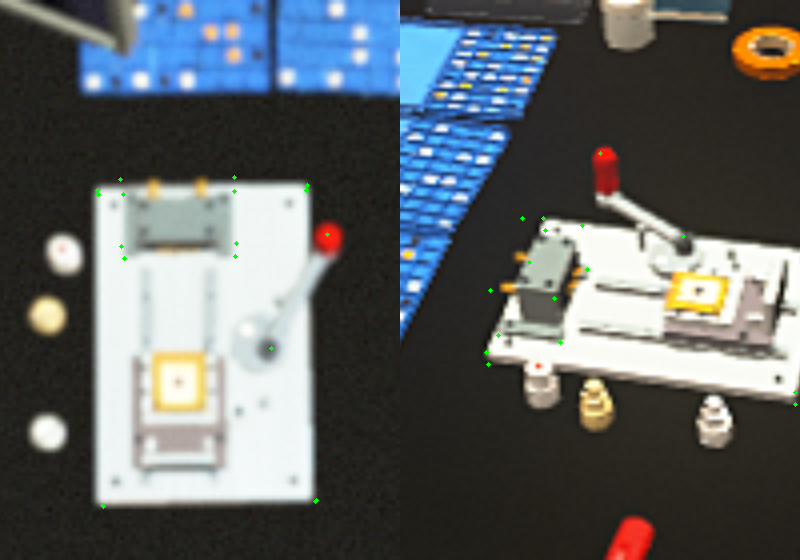

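The overlay now matches to about 2–4 mm, and the knob's triangulated position (0.661, -0.045, z 0.056) agrees with the fixture model at lever angle ≈0. That's enough to start. I'll swing the lever with shut fingers, keeping a flat face along the tangent.

```bash
cat > act.py <<'E'
from h import *
from fit import W
P=np.array([.598,.0525,.028]); Z=.056
def rot(phi): # tool down, x axis at world yaw phi
    c,s=np.cos(phi),np.sin(phi); return np.array([[c,s,0],[s,-c,0],[0,0,-1.]])
def pusher(th,sgn,d,flip,z=Z):
    """sgn=+1: pushing theta up (clockwise); pusher trails knob by d"""
    a=-.5-th; t=sgn*np.array([np.sin(a),-np.cos(a)])
    k=np.array([-.008,-.06])+.078*np.array([np.cos(a),np.sin(a)])-d*t
    phi=P[2]+(a-np.pi/2 if sgn>0 else a+np.pi/2)+flip*np.pi
    return W(P,[*k,z])[0],rot(phi)
def check(ths,sgn,flip):
    q=[bot.solve_ik(*pusher(t,sgn,.019,flip)) for t in ths]
    return [None if x is None else np.round(x[[4,6]] if hasattr(x,'shape') else [x[4],x[6]],2).tolist() for x in q]
def sweep(ths,sgn,flip,fmax=14,rate=.06):
    for th in ths:
        p,R=pusher(th,sgn,.019,flip)
        hit=bot.movel(p,R,rate=rate,stop_force=fmax)
        f=np.array(bot.get_obs()['wrist_force']); print(round(th,2),hit,f.round(1))
        if hit or np.linalg.norm(f)>fmax+6: break
E
python3 - <<'E'
from act import *
ths=np.linspace(0,2.45,6)
for sgn in(1,-1):
    for f in(0,1,-1): print(sgn,f,check(ths,sgn,f))
o=bot.get_obs();print(o['wrist_force'],o['tool_rot'])
E
```

```text
1 0 [[-0.67, -3.04], [1.02, 1.34], [0.71, 1.1], [0.65, 0.66], [0.55, 0.22], [0.43, -0.21]]
1 1 [[0.24, -0.71], [0.11, -1.04], [-0.03, -1.36], [-0.19, -1.69], [-0.35, -2.04], [-0.49, -2.43]]
1 -1 [[0.24, -0.71], [0.11, -1.04], [-0.03, -1.36], [-0.19, -1.69], [-0.35, -2.04], [-0.49, -2.43]]
-1 0 [[0.24, -0.67], [0.11, -1.01], [-0.04, -1.34], [-0.2, -1.7], [-0.35, -2.08], [-0.5, -2.49]]
-1 1 [[-0.67, -2.98], [1.02, 1.34], [0.7, 1.1], [0.66, 0.61], [0.55, 0.16], [0.42, -0.27]]
-1 -1 [[-0.67, -2.98], [1.02, 1.34], [0.7, 1.1], [0.66, 0.61], [0.55, 0.16], [0.42, -0.27]]
[ 0.05429197 -0.23460268  0.57690139] [[ 9.71377067e-01  2.37542820e-01 -3.65677876e-05]
 [ 2.37542822e-01 -9.71377066e-01  6.13390121e-05]
 [-2.09504682e-05 -6.82697251e-05 -9.99999997e-01]]
```

Run:
```python
from act import *
bot.move_gripper(0.0)
p,R=pusher(-.03,1,.029,1)
bot.movep(p+[0,0,.14],R)
print(bot.get_obs()['time'],bot.movel(p,R,rate=.12,stop_force=6),bot.get_obs()['ee_pos'])
sweep(np.r_[0,np.arange(.2,2.3,.2),2.35,2.45],1,1)
s=eyes.snapshot('top');cv2.imwrite('pics/a.png',cv2.resize(s['frame'][110:230,180:310,::-1],None,fx=5,fy=5)[:, :])
print(bot.get_obs()['time'],bot.get_obs()['ee_pos'])
```

```text
5.3583 False [ 0.67542868 -0.01476192  0.05692461]
0.0 False [ 0.9 -0.8 -0.3]
0.2 False [-0.3  0.8  0.1]
0.4 False [-0.3  0.4  0.2]
0.6 False [ 0.5 -0.4 -0.1]
0.8 False [-0.3  0.2  1.1]
1.0 False [-0.5  0.2  0. ]
1.2 False [0.3 0.7 0.6]
1.4 False [-0.3  0.4 -0.5]
1.6 False [ 1.4 -0.4 -0.1]
1.8 False [ 0.3  0.7 -0. ]
2.0 False [-0.3 -0.3  0.4]
2.2 False [0.3 0.6 0. ]
2.35 False [ 0.1 -0.2 -0.1]
2.45 False [-0.2 -0.1  0.6]
12.3 [ 0.5202542  -0.04378192  0.0561083 ]
```

View pics/a.png

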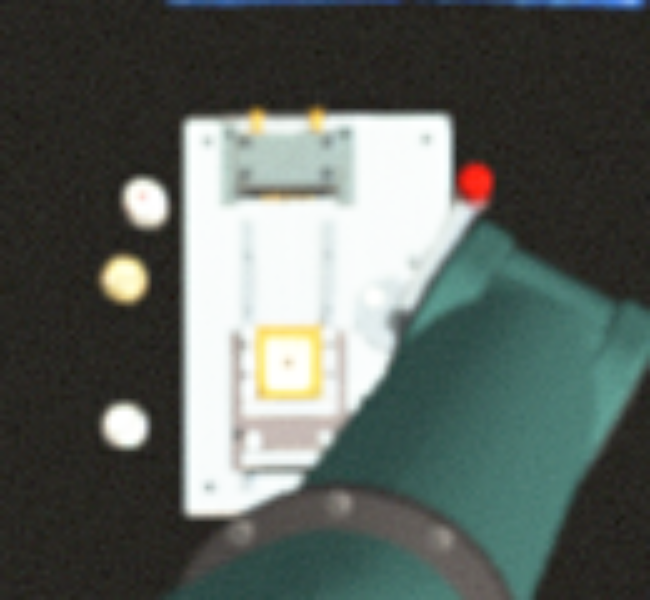

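The lever hasn't moved: the knob is still at (475,182) in the crop, and no force was felt. I'll look at the gripper from the side.

Run:
```python
from act import *
s=eyes.snapshot('side');o=bot.get_obs();print(o['opening'],o['tool_rot'].round(2) if hasattr(o['tool_rot'],'round') else o['tool_rot'])
p=np.array(o['ee_pos']);q=proj(s,[p,p-[0,0,.011],p+[0,0,.06]]);print(q)
im=cv2.resize(s['frame'][110:260,180:380,::-1],None,fx=4,fy=4)
for u in q: cv2.circle(im,tuple(((u-[180,110]+.5)*4).astype(int).tolist()),3,(255,0,255),-1)
cv2.imwrite('pics/b.png',im)
```

```text
0.0019263506417209315 [[ 0.22 -0.98  0.  ]
 [-0.98 -0.22 -0.  ]
 [ 0.   -0.   -1.  ]]
[[277.78840804 178.42307462]
 [277.72876469 181.3035368 ]
 [278.12754986 161.94232954]]
```

View pics/b.png

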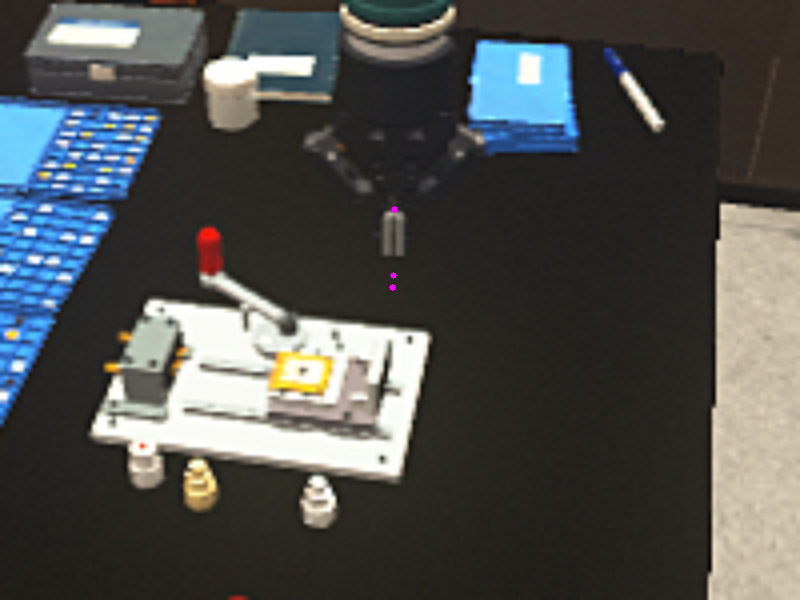

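The fingertips show at (394,255) in the crop, but the projected tip is at (392,287), so the tool is really higher (~30 mm) or farther away than assumed. I'll probe the bare bench to settle the height.

Run:
```python
from act import *
bot.movel([.56,-.16,.056],rate=.15)
h=bot.movel([.56,-.16,-.01],rate=.03,stop_force=4)
o=bot.get_obs();print(h,o['ee_pos'],o['wrist_force'],o['time'])
ims=[]
for n in('side','top'):
    s=eyes.snapshot(n);p=np.array(o['ee_pos']);q=proj(s,[p,p-[0,0,.011],[p[0],p[1],0]]);c=q[1].astype(int);print(n,q[1],c)
    im=cv2.resize(s['frame'][c[1]-50:c[1]+50,c[0]-50:c[0]+50,::-1],None,fx=4,fy=4)
    for u in q: cv2.circle(im,tuple(((u-c+50.5)*4).astype(int).tolist()),2,(255,0,255),-1)
    ims.append(im)
cv2.imwrite('pics/c.png',np.hstack(ims))
```

```text
False [ 0.56008877 -0.16003446 -0.00988424] [-0.08335212  0.70295445 -0.19544449] 15.675
side [272.04295208 172.66949508] [272 172]
top [314.4931908  188.65344953] [314 188]
```

View pics/c.png

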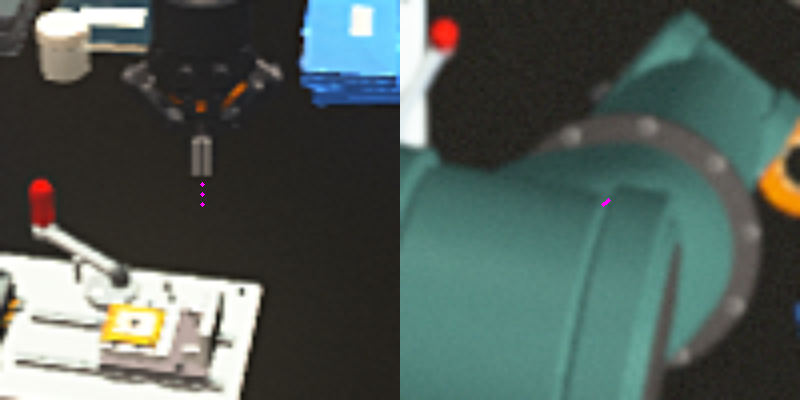

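The tool reached TCP z = -0.010 without contact, and the tips still show about 7 px above where they're projected. The real tips are therefore well behind the stated position, so I'll keep probing down gently.

Run:
```python
from act import *
h=bot.movel([.56,-.16,-.035],rate=.015,stop_force=4)
o=bot.get_obs();print(h,o['ee_pos'],o['wrist_force'],o['time'],o['opening'])
bot.movel([.56,-.16,.04],rate=.1)
print(bot.tip_reach,bot.get_obs()['wrist_force'])
```

```text
True [ 0.55994091 -0.15998904 -0.0240662 ] [-1.97830225  0.22919898  4.9144221 ] 16.7583 -0.001255562720967854
0.011 [-0.00635949  0.57647502 -0.08089977]
```

The bench is touched at TCP z = -0.024, so the tips are 24 mm above the reported TCP instead of 11 mm below it. The earlier sweep passed over the knob. With the commanded height corrected, I'll repeat it.

```bash
sed -i 's/Z=.056/Z=.046-.024/' act.py
python3 - <<'E'
from act import *
bot.movel([.56,-.16,.12],rate=.3)
p,R=pusher(-.03,1,.029,1)
bot.movep(p+[0,0,.1],R)
h=bot.movel(p,R,rate=.1,stop_force=5)
print(bot.get_obs()['time'],h,bot.get_obs()['ee_pos'])
if not h:
    sweep(np.r_[0,np.arange(.2,2.3,.2),2.35,2.45],1,1)
    s=eyes.snapshot('side');cv2.imwrite('pics/d.png',cv2.resize(s['frame'][110:260,180:380,::-1],None,fx=4,fy=4))
    print(bot.get_obs()['time'],bot.get_obs()['ee_pos'])
E
```

```text
20.5833 False [ 0.67535677 -0.01475994  0.02274885]
0.0 False [0.1 0.  0.4]
0.2 False [1.  1.  0.2]
0.4 False [0.7 0.8 1.1]
0.6 False [-0.1  0.7  0.1]
0.8 False [0.3 0.8 0.6]
1.0 False [ 1.2 -0.9  0.8]
1.2 False [ 1.3 -1.2 -0.3]
1.4 False [ 1.4 -1.6 -0.1]
1.6 False [ 0.5 -1.4  0.7]
1.8 False [ 1.2 -1.   0.8]
2.0 False [ 0.2 -1.9  0.7]
2.2 False [ 0.8 -0.8 -1. ]
2.35 False [-1.  -1.5  0.2]
2.45 False [ 0.7 -1.6  0.3]
26.2083 [ 0.51956136 -0.04298146  0.02192113]
```

View pics/d.png

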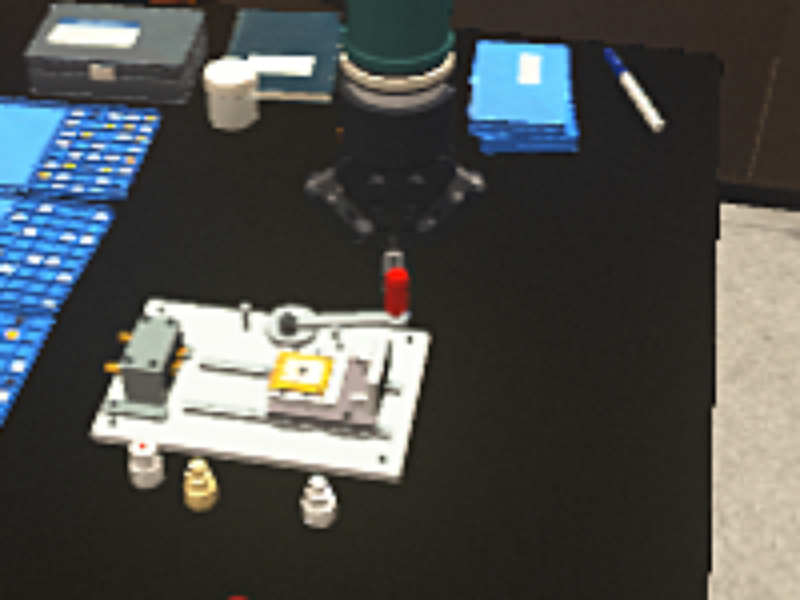

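The lever has now swung back, with the knob at (397,290) in the crop and the fingers just behind it. I'll measure its angle and push on to the rear stop.

```bash
cat >> act.py <<'E'
def theta():
    s=eyes.snapshot('side');from fit import red
    c=[(r[0],atz(s,r[0],.056)) for r in red(s)]
    pv=W(P,[-.008,-.06,0])[0]
    c=min(c,key=lambda r:abs(np.linalg.norm((r[1]-pv)[:2])-.078))
    d=c[1]-pv; return (-.5-(np.arctan2(d[1],d[0])-P[2]))%(2*np.pi), np.hypot(d[0],d[1]), c[1].round(4)
E
python3 - <<'E'
from act import *
print(theta())
sweep([2.55,2.65],1,1,fmax=7,rate=.04)
print(theta(),bot.get_obs()['ee_pos'],bot.get_obs()['time'])
E
```

```text
(np.float64(2.415506764617389), np.float64(0.07841243289694333), array([ 0.5158, -0.0274,  0.056 ]))
2.55 True [ 1.5 -2.   0.8]
(np.float64(2.464145133327862), np.float64(0.07847866154965262), array([ 0.5149, -0.0237,  0.056 ])) [ 0.51770783 -0.04076878  0.02191951] 26.5417
```

The lever is on its rear stop (2.46 rad). Next I'll back off and push the slide.

Run:
```python
from act import *
p,R=pusher(2.4,1,.035,1); bot.movel(p,rate=.15); bot.movel(p+[0,0,.085],rate=.3)
z=.040-.024; R=rot(P[2]); b=W(P,[-.135,0,z])[0]
bot.movep(b+[0,0,.09],R)
h=bot.movel(b,R,rate=.15,stop_force=5);print('down',h,bot.get_obs()['time'],theta())
if not h:
    h=bot.movel(W(P,[-.085,0,z])[0],rate=.05,stop_force=10);print('a',h,bot.get_obs()['ee_pos'],bot.get_obs()['wrist_force'])
    if not h:
        for x in(-.06,-.04,-.03,-.02):
            h=bot.movel(W(P,[x,0,z])[0],rate=.03,stop_force=9);o=bot.get_obs();print(x,h,o['ee_pos'],np.round(o['wrist_force'],1),o['time'])
            if h: break
bot.wait(.2)
s=eyes.snapshot('side');cv2.imwrite('pics/e.png',cv2.resize(s['frame'][130:250,190:330,::-1],None,fx=5,fy=5))
```

```text
down False 28.8667 (np.float64(2.4547239813462554), np.float64(0.07857709179903098), array([ 0.5149, -0.0245,  0.056 ]))
a False [0.51300447 0.05008586 0.01586752] [-1.55774981 -0.28013511 -0.99327399]
-0.06 False [0.53898905 0.05094388 0.01619503] [-0.9 -0.1 -1.6] 31.05
-0.04 False [0.5593672  0.05149242 0.01610461] [-1.  -0.   1.3] 31.8667
-0.03 True [0.56355179 0.05154706 0.01529276] [-2.7  0.2  1.5] 32.2583
```

View pics/e.png

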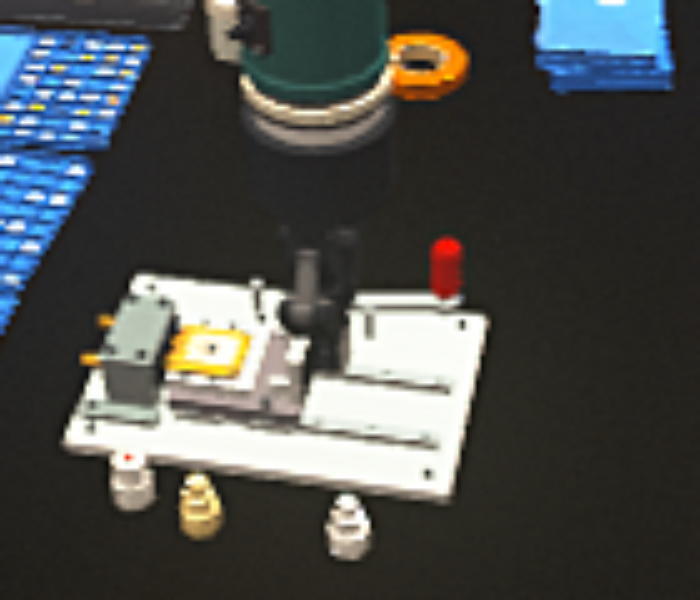

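The slide is forward, with the carrier at the contact head at about (170,350) in the crop. The force has relaxed to 2.7 N, so I'll press a little more to be sure of the contact before leaving.

Run:
```python
from act import *
p=np.array(bot.get_obs()['ee_pos']);p[2]=.016;d=np.array([np.cos(P[2]),np.sin(P[2]),0])
for i in range(1,8):
    h=bot.movel(p+d*.0007*i,rate=.01,stop_force=9);bot.wait(.1)
    f=np.mean([np.array(bot.get_obs()['wrist_force']) for _ in range(1)],0);o=bot.get_obs();print(h,o['ee_pos'].round(4) if hasattr(o['ee_pos'],'round') else o['ee_pos'],f.round(1),round(o['time'],2))
    if h or f[0]<-12: break
bot.wait(.25);print(theta(),bot.get_obs()['wrist_force'])
```

```text
False [0.5628 0.0514 0.0157] [-2.2 -0.1 -0.5] 32.92
False [0.5628 0.0514 0.0157] [-5.1  1.7 -0.6] 33.27
False [0.5632 0.0514 0.0157] [-4.8  0.5  0.6] 33.62
False [0.5636 0.0514 0.0157] [-7.1 -0.3  1.4] 33.97
False [0.5639 0.0514 0.0157] [-6.7  0.   1.2] 34.32
False [0.5643 0.0514 0.0157] [-7.2  0.2  1.9] 34.67
False [0.5646 0.0515 0.0157] [-7.7  0.4  2.2] 35.02
(np.float64(2.4547239813462554), np.float64(0.07857709179903098), array([ 0.5149, -0.0245,  0.056 ])) [-8.23756055  1.08720489  2.33074863]
```

Contact force is held at about 8 N, and its slope matches the spring. I'll retreat and swing the lever forward.

Run:
```python
from act import *
p=np.array(bot.get_obs()['ee_pos']);bot.movel(p-[.03,0,0],rate=.1);bot.movel(p+[-.03,0,.09],rate=.25)
p,R=pusher(2.45,-1,.031,0)
bot.movep(p+[0,0,.07],R)
h=bot.movel(p,R,rate=.1,stop_force=5);print(h,bot.get_obs()['time'])
if not h:
    sweep(np.r_[2.4,np.arange(2.2,.3,-.2)],-1,0)
    sweep([.2,.1,0,-.06,-.12],-1,0,fmax=9,rate=.04)
    print(theta(),bot.get_obs()['time'])
```

```text
False 38.0167
2.4 False [-0.4 -0.7  0.4]
2.2 False [ 0.5  0.  -0.6]
2.0 False [ 0.4  1.  -0.7]
1.8 False [-0.1  0.2  0.8]
1.6 False [-0.7  0.9  0.2]
1.4 False [-0.2 -0.3 -1.5]
1.2 False [-1.7  0.4 -0.9]
1.0 False [-1.1  0.4 -0.5]
0.8 False [-1.6 -0.2 -1.2]
0.6 False [-3.2  0.8  1.4]
0.4 False [-3.  -0.8 -0.5]
0.2 False [-3.4 -2.3  0.3]
0.1 False [-2.7 -0.9 -1. ]
0 False [-1.8 -2.1 -0.4]
-0.06 True [-0.3  0.2  0.8]
(np.float64(0.0020639261880308624), np.float64(0.07747517264635376), array([ 0.6606, -0.0431,  0.056 ])) 44.1083
```

The lever is at its forward stop (0.00 rad). I'll retract and check.

Run:
```python
from act import *
p,R=pusher(0,-1,.045,0); bot.movel(p,rate=.1); bot.movel(p+[0,-.02,.14],rate=.25)
bot.movep([.45,-.3,.25],R); print(theta(),bot.get_obs()['wrist_force'])
ims=[eyes.snapshot(n)['frame'] for n in('side','top')]
cv2.imwrite('pics/f.png',np.hstack([cv2.resize(ims[0][140:260,190:290,::-1],None,fx=4,fy=4),cv2.resize(ims[1][120:240,195:295,::-1],None,fx=4,fy=4)]))
print(bot.get_obs()['time'])
```

```text
(np.float64(0.023153517765219456), np.float64(0.07845942626678949), array([ 0.6607, -0.045 ,  0.056 ])) [-0.51139279 -0.65442508 -0.37662074]
46.475
```

View pics/f.png

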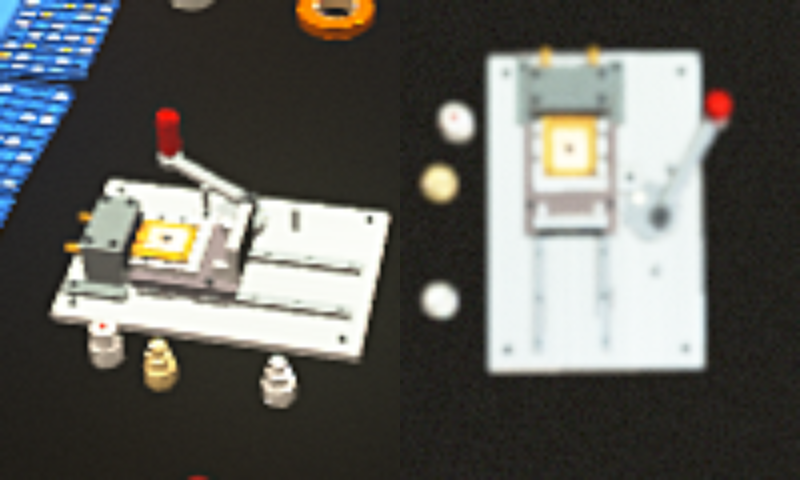

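Both views show the slide up against the contact head, with the carrier seated at (570,147). The lever is forward (knob at (718,105)), and the bystanders in view are where they were.

```bash
python3 -c "
from workcell import bot
print(bot.finish_job())"
```

```text
the job is handed in; nothing more can be done
None
```

I handed the job in after about 46 s of robot time: pushes only, lever forward on its stop, slide forward with the carrier seated at the contact head, and the fixture's loose neighbours not moved. The hand-in returned no verdict, and I had no direct reading of slide travel or pin force.

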